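# Free the key machine's carriage and park it at the loading stop

### The job

Unlock the key-cutting machine's carriage: pull its index plunger up by the T-bar until you feel the end of its travel, twist it anticlockwise and ease it down into its rest notch so that it stays up by itself when you let go. Then slide the carriage by its black grip away from the motor housing, gently, until it is right up against the stop block, and let go. Do not force or snap the plunger, do not ram the stop, and leave the loose things lying about where they are.

Things in the scene. Friction and masses are not known exactly. Their poses are not given: they have to be found in the camera images.
- bar (a point): Centre of the index plunger's T-bar handle: dark steel bar 50 mm long (its x), 14 wide (y), 20 high (z), on a thin neck above a brass sleeve on the machine's bracket. About 175 mm above the bench when down. Axes turn with the bar; z is up, along the plunger's axis. The sleeve (34 mm across) ends 18 to 35 mm below the bar's underside while the plunger is down.
- plunger (a joint): Lift of the plunger, m: 0 = down, nose locked in the carriage. A spring pushes it down with 5 N at 0, plus 0.2 N per mm. Its pin clears the sleeve's hidden lip at a lift of 10 to 26 mm, different each time (sleeve screwed in more or less). 2 mm above that it meets a rubber washer (16 N per mm): the end of the pull is felt as a sharp rise of force.
- plunger_turn (a joint): Turn of the T-bar, rad: 0 at first; positive = anticlockwise seen from above. Turns only when lifted clear of the lip, and only anticlockwise; a wall stops it at about 1.15. At 1.05 (60 degrees) the rest notch, 3 mm deep with about 0.1 rad play each way, takes the pin as it is eased down: the plunger then stays up, 3 mm lower than where it cleared the lip.
- stem: Lower part of the plunger, rigid with the T-bar, hidden in sleeve and bracket: a cross pin 26 mm long, 4 mm thick, parallel to the bar, in a slot of the sleeve (1 mm play), and a nose 8 mm thick that reaches 7 mm into the carriage. Origin at the middle of the bar's underside, 10 mm below bar; axes as the bar. Delicate: over 28 N in all on pin and nose, or a snap down, is too much.
- machine: Key-cutting machine, grey base 260 x 400 x 30 mm, fixed to the bench; origin at bench height exactly under the plunger's axis. Its x axis points away from the robot side (front is -x), y along the carriage's rods. The motor housing (145 mm high) stands at y = -125 to -215 mm.
- carriage: Steel carriage on two rods, 95 x 100 mm, top 75 mm above the bench; origin moves with it and at the start coincides with the machine's. It slides along the machine's +y (away from the motor housing) with about 2.5 N of friction and stays where it is left.
- post (a point): Grip on the carriage's front: upright black round grip, 20 mm across, from 86 to 131 mm above the bench; the point is on its axis 115 mm above the bench (16 mm below its top).
- carriage_end (a point): Middle of the carriage's +y end face, the face that meets the stop.
- stop: Stop block on the machine's bed, dark steel, 30 x 16 x 45 mm, small screw head on top, on the carriage's +y side; fixed, at a different distance each time (50 to 80 mm of carriage travel). Origin at the middle of its underside; axes as the machine's; its face towards the carriage is at its y = -8 mm. Do not press on it with over 25 N.
- key_deck: Loose brass key, 56 mm long, 4 mm thick, lying on the machine's base in front; bystander.
- key_front: Loose steel key, 56 mm long, on the bench before the machine; bystander.
- brush: Hand brush lying on the bench beside the machine; bystander.
- padlock: Brass padlock lying on the bench, 100 x 50 x 22 mm; bystander.
- oil: Small oil bottle, 48 mm across, 110 mm high, standing; bystander.
- screwdriver: Screwdriver lying on the bench; bystander.
- tin: Open metal tin, 70 mm across, 60 mm high, standing; bystander.

How it is judged:
By the outcome, as a careful person would: the job done as asked, in the order asked, and still so for the second after the job is handed in, with the robot touching nothing.
It also fails if it takes over 72 s, if anything falls off the work surface, if the arm or the gripper's body presses on something with over 40 N, if the wrist force passes 120 N, or if a joint passes its speed limit or range.

### The arm

A 6-joint arm with a two-finger parallel gripper is mounted at the origin on the work surface. World frame = base frame: x ahead of the robot, y to its left, z up, the work surface at z = 0. Lengths are in m, angles in rad, forces in N, time in s.
With the tool pointing down it reaches from about 0.275 to 0.875 m from the base axis. Payload 12.5 kg.
Tool frame: the origin (TCP) lies midway between the tips of the shut fingers; the grasp point (between the pads) lies 19 mm behind it; z points along the fingers, y is the line along which they close (so a half turn about z gives the same grasp; the last joint's range is limited). The gripper opens to 85 mm and grips with 20 to 120 N. Pads are 22 mm wide; open, the fingers measure 114 mm over their backs; the gripper's body (76 mm by 85 mm) begins 54 mm behind the grasp point. The pads swing forward as they close: fully open they stand 13 mm farther back than shut.
Start: joints at [-1.267, 0.351, 1.652, -0, 1.139, -0.085], TCP at [0.209, -0.509, 0.231] pointing down, gripper open.
Joint ranges: [-2.75, 2.75], [-0.79, 2.1], [0.01, 2.65], [-1.57, 4.71], [0.07, 3.14], [-2.87, 2.87]. Speed limits (rad/s): [2.22, 2.22, 2.79, 3.14, 3.14, 3.14].

### API

Orientations are given as [roll, pitch, yaw] about the fixed x, y, z axes, in that order (R = Rz(yaw) Ry(pitch) Rx(roll)).
In Python, from workcell import observe, vision, r gives the robot as it stands.
- The arm moves only by the tool servo_tool, never from a script. Its arguments are lists of equal length, an entry for each row: "delta_pos": the shift along the tool's x, y, z in mm, a list of three; "twist": the turn about the tool's z in rad. A call has 1 to 8 rows; each row is the pose to reach, as a shift and turn from the pose commanded when the call began, along the tool's axes at that moment; what a row does not reach only later rows make up. A row lasts 1/8 s, in which the tool goes at most 62.5 mm and 10.7 degrees, less where a joint would pass 70% of its speed; a pose out of reach is approached as far as the arm can. A call with a gripper value outside its range is refused whole. "fingers" is the gripper's target within -1 to 1 (shut at 1, half-way at 0, fully open at -1), set as the call begins (left out, the last holds). The fingers move at their own pace and stop on an object; the grip force is fixed at half the most. Time passes only in rows, so rows that repeat a pose let the fingers close. It gives the time, the measured TCP pose, the force, the opening and the grip force at its end, in the units of the state.
- observe(): the state, without advancing time (a new reading comes with each control period).
- vision.snapshot(name): name is "scene" or "top" or "wrist"; returns the picture (384x512x3 uint8, red, green, blue); there is no depth.
- vision.calibration(name): a dict with "fovy" (degrees; the focal length in pixels is half the picture's height over the tangent of half this angle, whatever the lens; pixels are square), "cx", "cy" (the principal point, pixels), "k1" (the pictures are not rectified: a ray, as slopes to the right and down, at radius r is drawn at 1 + k1 r^2 times it, then the intrinsics apply), "rvec" (rotation vector, rad) and "tvec" (3), from world to camera coordinates, as OpenCV has them. Camera axes: x right, y down, z forward; pixel columns grow to the right and rows downward; lengths in m; the calibration is good to about 2 mm. A picture is of the moment at which its call begins: read the wrist's pose just before it. calibration takes no time and is no camera call; for the wrist camera it gives the pose at the moment of the call.
- r.job_done(): hands the job in; it is judged then, once.
The state is a dict: "t": time; "qpos": joint angles; "qvel": joint speeds; "tau": joint torques, N m; "eef_pos": TCP position; "tcp_rot": TCP orientation; "ft_force": force on the tool from outside, world axes, zero at the start; "moment": the same for the moment, N m; "grip_width": opening from 0.0 (shut) to 1.0 (fully open); "finger_force": force on a finger pad.
Only numpy, scipy, OpenCV 4.12 (cv2) and the standard library are available. Lean on these libraries where they do the work, as an engineer would, in place of code of your own. Each camera call takes 0.05 s, during which the arm holds its last target. There are 200 camera calls.

## Working session

There is one attempt and no reset: what is moved stays moved. The work goes in short steps, Python scripts to look and compute and a tool call to move; the robot and the scene stay as the last step left them, time stands still between calls to the robot, and variables do not carry over. Pictures are saved under pics/ and viewed, at most 10 in all, crops included, and the job is handed in when it is done.

Besides the shell and the picture viewer there is one more tool, called after "Request:" as name(argument=value, ...), one argument or row to a line, values as JSON. servo_tool: Moves the arm, as the interface text tells. Its arguments: {"type":"object","properties":{"delta_pos":{"type":"array"},"twist":{"type":"array"},"fingers":{"type":"number"}},"required":["delta_pos","twist"]}

```bash
ls; mkdir -p pics
python3 - <<'E'
from workcell import observe, vision, r
import cv2,numpy as np
o=observe();print({k:np.round(v,3) for k,v in o.items()})
for n in ["scene","top","wrist"]:
    im=vision.snapshot(n);cv2.imwrite(f"pics/{n}0.png",im[:,:,::-1]);c=vision.calibration(n);print(n,c)
a=[cv2.imread(f"pics/{n}0.png") for n in("scene","top")]
cv2.imwrite("pics/a.png",cv2.resize(a[0],(800,600)));cv2.imwrite("pics/b.png",cv2.resize(a[1],(800,600)))
E
```

```text
pics
{'t': np.float64(0.0), 'qpos': array([-1.267,  0.351,  1.652, -0.   ,  1.139, -0.085]), 'qvel': array([ 0.   ,  0.001,  0.001, -0.002,  0.002, -0.002]), 'tau': array([-1.0000e-03, -5.0610e+01, -2.9141e+01, -0.0000e+00,  5.0000e-03,
       -0.0000e+00]), 'eef_pos': array([ 0.208, -0.509,  0.231]), 'tcp_rot': array([-3.14 , -0.   ,  0.389]), 'ft_force': array([-0.123,  0.064,  0.434]), 'moment': array([0.002, 0.019, 0.019]), 'finger_force': np.float64(0.0), 'grip_width': np.float64(1.003)}
scene {'fovy': 43.132676849949874, 'cx': 262.6223812722003, 'cy': 195.4124689608623, 'k1': -0.14900898748672758, 'rvec': array([ 2.02593856,  1.23525528, -0.52187903]), 'tvec': array([-0.23454816, -0.23990824,  1.75405823])}
top {'fovy': 52.65235632630935, 'cx': 252.78792774190885, 'cy': 187.40324705215528, 'k1': -0.025182915972926722, 'rvec': array([ 2.10596953, -2.13914806,  0.20723622]), 'tvec': array([-0.01807154,  0.53639799,  1.31422539])}
wrist {'fovy': 63.352681694942525, 'cx': 255.25479432126193, 'cy': 192.29986026238763, 'k1': -0.08666856415742133, 'rvec': array([-2.3874292 ,  1.60246921,  0.2500459 ]), 'tvec': array([-0.54997301, -0.03980985,  0.38021475])}
```

View pics/a.png

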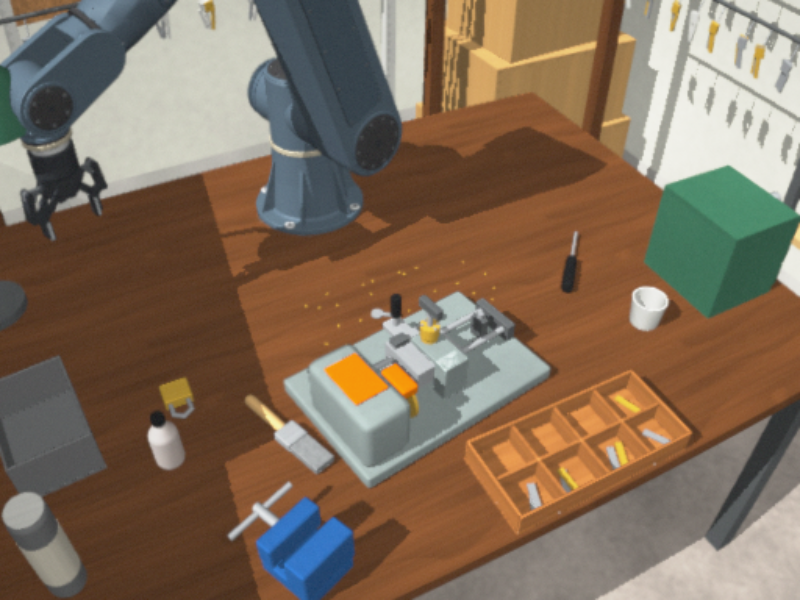

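View pics/b.png

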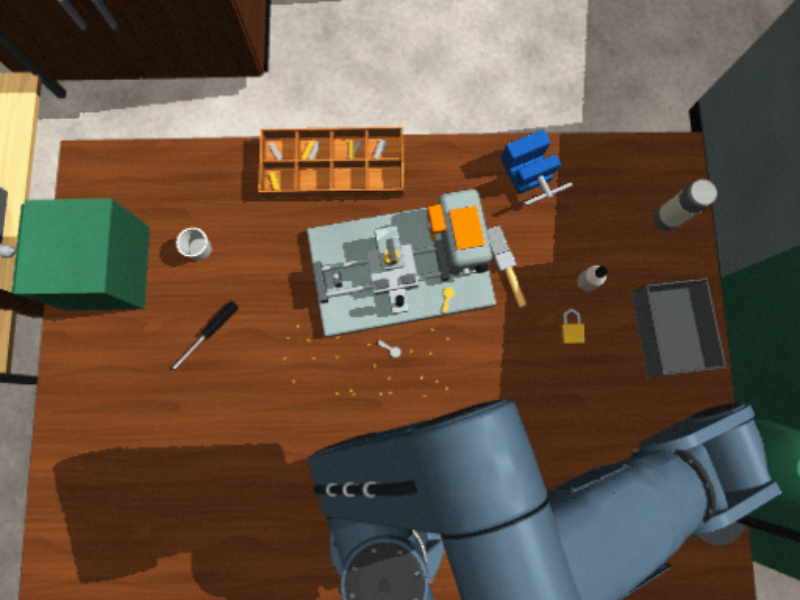

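The scene picture shows the machine with the T-bar at about (430,308) of 800x600 and the grip at (396,305). The top picture shows the machine at (400,265), the bar near (392,255) and the grip at (400,300). I'll enlarge both.

```bash
cat > h.py <<'E'
import cv2,numpy as np
from scipy.spatial.transform import Rotation as R
def K(c):
    f=192/np.tan(np.radians(c["fovy"])/2); return np.array([[f,0,c["cx"]],[0,f,c["cy"]],[0,0,1]]),np.array([c["k1"],0,0,0,0])
def ray(c,uv):
    k,d=K(c); s=cv2.undistortPoints(np.array([[uv]],float),k,d)[0,0]
    # exact inverse
    Rm=cv2.Rodrigues(c["rvec"])[0]; return -Rm.T@c["tvec"], Rm.T@np.array([*s,1])
def onz(c,uv,z):
    o,d=ray(c,uv); return o+d*(z-o[2])/d[2]
def proj(c,P):
    k,d=K(c); return cv2.projectPoints(np.array(P,float).reshape(-1,3),c["rvec"],c["tvec"],k,d)[0].reshape(-1,2)
def two(c1,u1,c2,u2):
    o1,d1=ray(c1,u1);o2,d2=ray(c2,u2)
    s=np.linalg.lstsq(np.array([d1,-d2]).T,o2-o1,rcond=None)[0]
    a=o1+s[0]*d1;b=o2+s[1]*d2; return (a+b)/2,np.linalg.norm(a-b)
E
python3 - <<'E'
import cv2,numpy as np
a=cv2.imread("pics/top0.png")[115:220,190:325];b=cv2.imread("pics/scene0.png")[180:280,220:360]
f=lambda x:cv2.resize(x,(400*1,300),interpolation=cv2.INTER_CUBIC)
a=cv2.imread("pics/top0.png")[120:220,190:323];b=cv2.imread("pics/scene0.png")[180:280,222:355]
cv2.imwrite("pics/c.png",np.vstack([cv2.resize(x,(798,600),interpolation=cv2.INTER_CUBIC)[y:y+300] for x,y in((a,130),(b,0))]))
E
```

```text
(no output)
```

View pics/c.png

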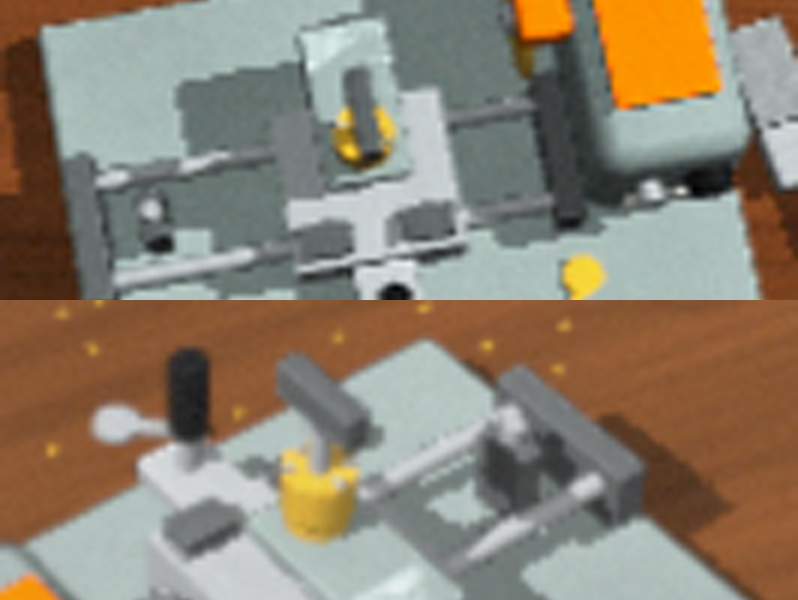

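The crops show the bar top at about (361,108) in the upper one, its centre at (325,400) in the lower one, and the grip at (396,292) and (190,365). The stop is near (152,215) on the upper one.

Run:
```python
from workcell import observe, vision
from h import *
t=vision.calibration("top");s=vision.calibration("scene");np.set_printoptions(precision=4,suppress=True)
T=lambda X,Y:(190+X/6-.4,120+(Y+130)/6-.4)
S=lambda X,Y:(222+X/6-.4,180+(Y-300)/6-.4)
print("bar2",two(t,T(362,112),s,S(325,400)))
print("bar z.185",onz(t,T(361,108),.185), "ends",onz(t,T(356,70),.185),onz(t,T(368,150),.185))
print("post2",two(t,T(396,290),s,S(190,356)), onz(t,T(396,291),.131))
a,b=onz(t,T(100,180),.05),onz(t,T(535,105),.05); d=a-b;print("rod",a,b,"yaw",np.arctan2(-d[0],d[1]))
im=cv2.imread("pics/top0.png")
# base corners in 800x600 picture
for p in((307,229),(326,335),(495,302)): print(onz(t,(p[0]*.64,p[1]*.64),.03))
print("stop top",onz(t,T(150,205),.07))
```

```text
bar2 (array([ 0.6034, -0.0177,  0.1738]), np.float64(0.0006627023758693128))
bar z.185 [ 0.6025 -0.0175  0.185 ] ends [ 0.6236 -0.0151  0.185 ] [ 0.5792 -0.0209  0.185 ]
post2 (array([ 0.5126, -0.0353,  0.1334]), np.float64(0.00028934243888750516)) [ 0.5126 -0.0352  0.131 ]
rod [0.5973 0.1379 0.05  ] [ 0.6392 -0.121   0.05  ] yaw 0.16054419847166304
[0.6953 0.1767 0.03  ]
[0.4456 0.1308 0.03  ]
[ 0.5153 -0.2547  0.03  ]
stop top [0.5771 0.1063 0.07  ]
```

Request:
servo_tool(
  delta_pos=[
    [60,-33,-39],
    [120,-66,-39],
    [175,-97,-39],
    [230,-127,-39],
    [285,-157,-39],
    [340,-188,-39],
    [395,-218,-39],
    [450,-249,-39],
  ],
  twist=[0,0.03,0.06,0.1,0.14,0.18,0.219,0.219],
)

```text
t: 1.15
eef_pos: [0.5173, -0.1239, 0.2703]
tcp_rot: [3.142, 0.0, 0.169]
ft_force: [0.6, -1.2, 0.7]
grip_width: 1.0
finger_force: 0.0
```

Request:
servo_tool(
  delta_pos=[
    [40,-35,0],
    [80,-70,0],
    [87,-76,0],
    [87,-76,0],
  ],
  twist=[0,0,0,0],
)

```text
t: 1.65
eef_pos: [0.589, -0.0361, 0.2698]
tcp_rot: [-3.142, 0.001, 0.171]
ft_force: [0.4, -1.0, -0.3]
grip_width: 0.999
finger_force: 0.0
```

Run:
```python
from workcell import observe, vision
from h import *
import pickle
np.set_printoptions(precision=4,suppress=True)
o=observe();c=vision.calibration("wrist");im=vision.snapshot("wrist")
pickle.dump(c,open("w1.pkl","wb"))
cv2.imwrite("pics/w1.png",cv2.resize(im[:,:,::-1],(800,600)))
print(o["eef_pos"],o["tcp_rot"],-cv2.Rodrigues(c["rvec"])[0].T@c["tvec"]); print(proj(c,[[.603,-.018,.185],[.5126,-.0353,.131]])/.64)
```

```text
[ 0.589  -0.0361  0.2698] [-3.1415  0.001   0.1706] [ 0.6655 -0.0235  0.4128]
[[365.8878 276.5232]
 [376.9421 392.1836]]
```

View pics/w1.png

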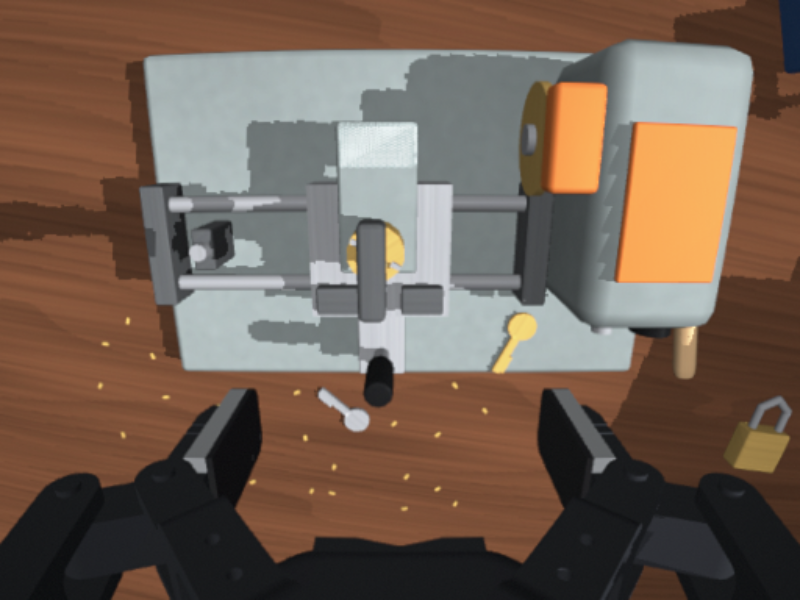

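The wrist picture shows the bar's top centred near (371,270), running parallel to the image columns, the grip top at (377,392), the stop with its screw at (200,253), and the rods level, so the yaw of 0.17 is right.

Run:
```python
from h import *
import pickle
np.set_printoptions(precision=4,suppress=True)
c=pickle.load(open("w1.pkl","rb"));q=lambda x,y:(x*.64-.2,y*.64-.2)
e=[onz(c,q(371,y),.185) for y in(222,318)];print("bar ends",e,np.linalg.norm(e[1]-e[0]),"mid",sum(e)/2)
print("post top",onz(c,q(378,392),.131))
a,b=onz(c,q(172,204),.05),onz(c,q(525,203),.05);d=a-b;print("yaw",np.arctan2(-d[0],d[1]))
Rm=np.array([[np.cos(.17),-np.sin(.17)],[np.sin(.17),np.cos(.17)]])
m=np.array([.603,-.019])
for n,p,z in(("carr end",(309,240),.075),("stop top screw",(200,253),.078),("stop near edge top",(232,225),.075),("stop base",(232,262),.035)):
    print(n,Rm.T@(onz(c,q(*p),z)[:2]-m))
print("post mach",Rm.T@(onz(c,q(378,392),.131)[:2]-m))
```

```text
bar ends [array([ 0.6297, -0.0162,  0.185 ]), array([ 0.5825, -0.0235,  0.185 ])] 0.04778659022481909 mid [ 0.6061 -0.0199  0.185 ]
post top [ 0.513  -0.0357  0.131 ]
yaw 0.16916133188740282
carr end [-0.0022  0.0485]
stop top screw [-0.0105  0.1268]
stop near edge top [0.0088 0.1026]
stop base [-0.0273  0.1194]
post mach [-0.0915 -0.0013]
```

Request:
servo_tool(
  delta_pos=[
    [2,2,0],
    [2,2,20],
    [2,2,40],
    [2,2,50],
  ],
  twist=[0,0,0,0],
)

```text
t: 2.2
eef_pos: [0.591, -0.0387, 0.2196]
tcp_rot: [-3.141, 0.001, 0.169]
ft_force: [-0.1, -0.1, 0.1]
grip_width: 0.998
finger_force: 0.0
```

Request:
servo_tool(
  delta_pos=[
    [10,-10,0],
    [17,-16,0],
    [17,-16,15],
    [17,-16,35],
    [17,-16,55],
    [17,-16,64],
    [17,-16,64],
    [17,-16,64],
  ],
  twist=[0,0,0,0,0,0,0,0],
)

```text
t: 3.2
eef_pos: [0.606, -0.0192, 0.157]
tcp_rot: [3.141, -0.001, 0.17]
ft_force: [1.0, 0.2, 0.1]
grip_width: 0.998
finger_force: 0.0
```

Run:
```python
from workcell import observe, vision
from h import *
np.set_printoptions(precision=4,suppress=True)
o=observe();im=vision.snapshot("wrist")
cv2.imwrite("pics/w2.png",im[:,:,::-1])
print(o["eef_pos"],o["tcp_rot"],o["ft_force"])
```

```text
[ 0.606  -0.0192  0.157 ] [ 3.1413 -0.0011  0.1699] [0.999  0.2258 0.0891]
```

View pics/w2.png

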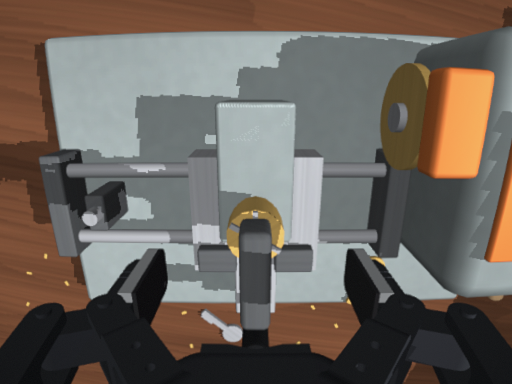

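The bar (column 256) sits midway between the pads (columns 150 and 360). Closing.

Request:
servo_tool(
  delta_pos=[
    [0,0,0],
    [0,0,0],
    [0,0,0],
    [0,0,0],
    [0,0,0],
    [0,0,0],
    [0,0,0],
    [0,0,0],
  ],
  twist=[0,0,0,0,0,0,0,0],
  fingers=1,
)

```text
t: 4.25
eef_pos: [0.6056, -0.0191, 0.1565]
tcp_rot: [-3.142, -0.0, 0.17]
ft_force: [-2.3, 1.2, 4.6]
grip_width: 0.155
finger_force: 59.6
```

Request:
servo_tool(
  delta_pos=[
    [0,0,-2],
    [0,0,-4],
    [0,0,-6],
    [0,0,-8],
    [0,0,-8],
  ],
  twist=[0,0,0,0,0],
)

```text
t: 4.88
eef_pos: [0.6056, -0.0191, 0.1643]
tcp_rot: [-3.141, 0.0, 0.17]
ft_force: [2.3, 1.6, -7.7]
grip_width: 0.153
finger_force: 58.4
```

Request:
servo_tool(
  delta_pos=[
    [0,0,-1],
    [0,0,-2],
    [0,0,-3],
    [0,0,-4],
    [0,0,-4],
  ],
  twist=[0,0,0,0,0],
)

```text
t: 5.5
eef_pos: [0.6056, -0.0191, 0.1683]
tcp_rot: [-3.141, 0.0, 0.17]
ft_force: [3.0, 2.9, -8.1]
grip_width: 0.154
finger_force: 58.4
```

Request:
servo_tool(
  delta_pos=[
    [0,0,-1],
    [0,0,-1],
    [0,0,-1],
  ],
  twist=[0,0,0],
)

```text
t: 5.88
eef_pos: [0.6056, -0.0191, 0.1693]
tcp_rot: [-3.142, 0.0, 0.17]
ft_force: [1.8, 3.6, -8.8]
grip_width: 0.154
finger_force: 58.4
```

Request:
servo_tool(
  delta_pos=[
    [0,0,-1],
    [0,0,-1],
    [0,0,-1],
  ],
  twist=[0,0,0],
)

```text
t: 6.25
eef_pos: [0.6056, -0.0191, 0.1703]
tcp_rot: [-3.141, 0.0, 0.17]
ft_force: [1.3, 3.6, -7.2]
grip_width: 0.156
finger_force: 58.4
```

```bash
python3 -c "
from workcell import observe
o=observe();print(o['eef_pos'],o['ft_force'],o['moment'])"
```

```text
[ 0.6055636  -0.01911295  0.17027394] [ 1.27255099  3.61190625 -7.23391206] [ 0.56972647 -0.40164573  0.01317906]
```

Request:
servo_tool(
  delta_pos=[
    [0,0,-1],
    [0,0,-1],
    [0,0,-1],
  ],
  twist=[0,0,0],
)

```text
t: 6.62
eef_pos: [0.6056, -0.0191, 0.1713]
tcp_rot: [-3.142, 0.0, 0.17]
ft_force: [2.7, 3.8, -9.1]
grip_width: 0.158
finger_force: 58.4
```

Request:
servo_tool(
  delta_pos=[
    [0,0,-1],
    [0,0,-1],
    [0,0,-1],
  ],
  twist=[0,0,0],
)

```text
t: 7.0
eef_pos: [0.6056, -0.0191, 0.1723]
tcp_rot: [-3.141, 0.0, 0.17]
ft_force: [2.1, 3.9, -10.3]
grip_width: 0.148
finger_force: 58.4
```

Request:
servo_tool(
  delta_pos=[
    [0,0,-1],
    [0,0,-1],
    [0,0,-1],
  ],
  twist=[0,0,0],
)

```text
t: 7.38
eef_pos: [0.6056, -0.0191, 0.1733]
tcp_rot: [-3.142, 0.0, 0.17]
ft_force: [2.0, 4.3, -10.0]
grip_width: 0.156
finger_force: 58.4
```

Request:
servo_tool(
  delta_pos=[
    [0,-0.3,-1],
    [0,-0.3,-1],
    [0,-0.3,-1],
  ],
  twist=[0,0,0],
)

```text
t: 7.75
eef_pos: [0.6056, -0.0191, 0.1743]
tcp_rot: [3.141, 0.0, 0.17]
ft_force: [2.0, 0.6, -8.6]
grip_width: 0.152
finger_force: 58.5
```

Request:
servo_tool(
  delta_pos=[
    [0.2,0,-1],
    [0.2,0,-1],
    [0.2,0,-1],
  ],
  twist=[0,0,0],
)

```text
t: 8.12
eef_pos: [0.6056, -0.019, 0.1752]
tcp_rot: [3.141, 0.001, 0.17]
ft_force: [0.1, -0.5, -9.3]
grip_width: 0.153
finger_force: 58.5
```

Request:
servo_tool(
  delta_pos=[
    [0,0,-1],
    [0,0,-1],
    [0,0,-1],
  ],
  twist=[0,0,0],
)

```text
t: 8.5
eef_pos: [0.6056, -0.019, 0.1762]
tcp_rot: [3.141, 0.0, 0.17]
ft_force: [-0.9, -3.3, -10.6]
grip_width: 0.155
finger_force: 58.5
```

Request:
servo_tool(
  delta_pos=[
    [0,0.1,-1],
    [0,0.1,-1],
    [0,0.1,-1],
  ],
  twist=[0,0,0],
)

```text
t: 8.88
eef_pos: [0.6056, -0.019, 0.177]
tcp_rot: [3.142, 0.001, 0.17]
ft_force: [-0.5, -3.1, -13.9]
grip_width: 0.15
finger_force: 58.5
```

Request:
servo_tool(
  delta_pos=[
    [0,0.1,-0.4],
    [0,0.1,-0.4],
    [0,0.1,-0.4],
  ],
  twist=[0,0,0],
)

```text
t: 9.25
eef_pos: [0.6056, -0.019, 0.1773]
tcp_rot: [-3.141, 0.001, 0.17]
ft_force: [-0.4, -2.3, -17.5]
grip_width: 0.152
finger_force: 58.4
```

Request:
servo_tool(
  delta_pos=[
    [0,0,0.9],
    [0,0,0.9],
    [0,0,0.9],
    [0,0,0.9],
    [0,0,0.9],
    [0,0,0.9],
  ],
  twist=[0,0,-0.07,-0.14,-0.2,-0.2],
)

```text
t: 10.0
eef_pos: [0.6056, -0.0188, 0.177]
tcp_rot: [-3.141, 0.0, 0.369]
ft_force: [-4.6, -0.3, -11.8]
grip_width: 0.157
finger_force: 59.0
```

```bash
python3 -c "
from workcell import observe
o=observe();print(o['eef_pos'],o['tcp_rot'],o['ft_force'],o['moment'])"
```

```text
[ 0.60560859 -0.01883492  0.17695404] [-3.14116712e+00  2.46938988e-04  3.69448697e-01] [ -4.55209666  -0.34584111 -11.84600919] [-0.14391107  0.63465868  0.03061337]
```

Request:
servo_tool(
  delta_pos=[
    [-0.3,-0.1,0.2],
    [-0.3,-0.1,0.2],
    [-0.3,-0.1,0.2],
    [-0.3,-0.1,0.2],
    [-0.3,-0.1,0.2],
    [-0.3,-0.1,0.2],
    [-0.3,-0.1,0.2],
  ],
  twist=[-0.07,-0.14,-0.21,-0.28,-0.35,-0.42,-0.42],
)

```text
t: 10.88
eef_pos: [0.6053, -0.0185, 0.1768]
tcp_rot: [-3.141, -0.0, 0.788]
ft_force: [-4.6, 3.2, -9.8]
grip_width: 0.152
finger_force: 59.3
```

Request:
servo_tool(
  delta_pos=[
    [0,-0.4,0],
    [0,-0.4,0],
    [0,-0.4,0],
    [0,-0.4,0],
    [0,-0.4,0],
    [0,-0.4,0],
    [0,-0.4,0],
    [0,-0.4,0],
  ],
  twist=[-0.07,-0.14,-0.21,-0.28,-0.35,-0.4,-0.43,-0.43],
)

```text
t: 11.88
eef_pos: [0.605, -0.0183, 0.1767]
tcp_rot: [-3.141, -0.001, 1.217]
ft_force: [-5.0, 2.9, -10.5]
grip_width: 0.154
finger_force: 59.4
```

```bash
python3 -c "
from workcell import observe
o=observe();print(o['eef_pos'],o['tcp_rot'],o['ft_force'],o['moment'])"
```

```text
[ 0.60495855 -0.01825201  0.1767346 ] [-3.14083273e+00 -5.86013073e-04  1.21745140e+00] [ -4.9517571   2.8618172 -10.5100722] [0.45918911 0.7802576  0.00350855]
```

Request:
servo_tool(
  delta_pos=[
    [0.1,-0.3,0.7],
    [0.1,-0.4,1.4],
    [0.1,-0.4,2.1],
    [0.1,-0.4,2.8],
    [0.1,-0.4,3.3],
    [0.1,-0.4,3.3],
  ],
  twist=[0,0,0,0,0,0],
)

```text
t: 12.62
eef_pos: [0.6049, -0.0183, 0.1733]
tcp_rot: [3.142, -0.0, 1.219]
ft_force: [-3.4, 4.7, -10.0]
grip_width: 0.154
finger_force: 59.4
```

Request:
servo_tool(
  delta_pos=[
    [0,0,0.5],
    [0,0,1],
    [0,0,1.2],
    [0,0,1.2],
  ],
  twist=[0,0,0,0],
)

```text
t: 13.12
eef_pos: [0.605, -0.0183, 0.1722]
tcp_rot: [3.141, -0.001, 1.219]
ft_force: [-3.4, 4.0, -9.9]
grip_width: 0.155
finger_force: 59.5
```

Request:
servo_tool(
  delta_pos=[
    [0,0,0.4],
    [0,0,0.7],
    [0,0,0.7],
  ],
  twist=[0,0,0],
)

```text
t: 13.5
eef_pos: [0.605, -0.0183, 0.1716]
tcp_rot: [3.141, -0.001, 1.219]
ft_force: [-4.8, 4.2, -7.7]
grip_width: 0.154
finger_force: 59.8
```

Request:
servo_tool(
  delta_pos=[
    [0,0,0.3],
    [0,0,0.5],
    [0,0,0.5],
  ],
  twist=[0,0,0],
)

```text
t: 13.88
eef_pos: [0.605, -0.0183, 0.1715]
tcp_rot: [3.141, -0.001, 1.219]
ft_force: [-4.5, 3.6, -4.3]
grip_width: 0.152
finger_force: 60.2
```

Request:
servo_tool(
  delta_pos=[
    [0,-0.3,0.3],
    [0,-0.5,0.5],
    [0,-0.5,0.5],
  ],
  twist=[0,0,0],
)

```text
t: 14.25
eef_pos: [0.605, -0.0183, 0.1715]
tcp_rot: [3.14, -0.001, 1.219]
ft_force: [-5.2, 4.0, -2.8]
grip_width: 0.149
finger_force: 60.5
```

Request:
servo_tool(
  delta_pos=[
    [0,0,0],
    [0,0,0],
    [0,0,0],
    [0,0,0],
    [0,0,0],
  ],
  twist=[0,0,0,0,0],
  fingers=0,
)

```text
t: 14.88
eef_pos: [0.6045, -0.0184, 0.1705]
tcp_rot: [3.141, -0.0, 1.22]
ft_force: [0.5, -0.9, -0.7]
grip_width: 0.5
finger_force: 0.0
```

Request:
servo_tool(
  delta_pos=[
    [0,0,-10],
    [0,0,-35],
    [0,0,-65],
    [-10,-20,-65],
    [-25,-45,-65],
    [-40,-70,-65],
    [-47,-80,-65],
    [-47,-80,-65],
  ],
  twist=[0,0,0,0.17,0.34,0.51,0.68,0.85],
)

```text
t: 15.88
eef_pos: [0.5126, -0.0352, 0.2364]
tcp_rot: [3.141, -0.001, 0.364]
ft_force: [-0.0, -0.3, 0.1]
grip_width: 0.503
finger_force: 0.0
```

Request:
servo_tool(
  delta_pos=[
    [0,0,0],
    [0,0,0],
    [0,0,0],
  ],
  twist=[0.15,0.2,0.2],
)

```text
t: 16.25
eef_pos: [0.5133, -0.035, 0.236]
tcp_rot: [3.141, -0.001, 0.17]
ft_force: [0.0, 0.5, 0.0]
grip_width: 0.503
finger_force: 0.0
```

Run:
```python
from workcell import observe, vision
from h import *
np.set_printoptions(precision=4,suppress=True)
o=observe();c=vision.calibration("wrist");im=vision.snapshot("wrist")
b=cv2.resize(im[:,:,::-1],(800,600))
sc=vision.snapshot("scene")[:,:,::-1][180:280,222:355]; b[:225,:300]=cv2.resize(sc,(300,225),interpolation=cv2.INTER_CUBIC)
cv2.imwrite("pics/w3.png",b)
print(o["eef_pos"],o["tcp_rot"],o["ft_force"]);print(proj(c,[[.5128,-.0355,.131],[.605,-.0185,.2]])/.64)
for y in (230,380,420): print(y)
```

```text
[ 0.5133 -0.035   0.236 ] [ 3.1414 -0.0008  0.1703] [0.0467 0.5411 0.0415]
[[398.6064 298.4844]
 [395.166   99.8453]]
230
380
420
```

View pics/w3.png

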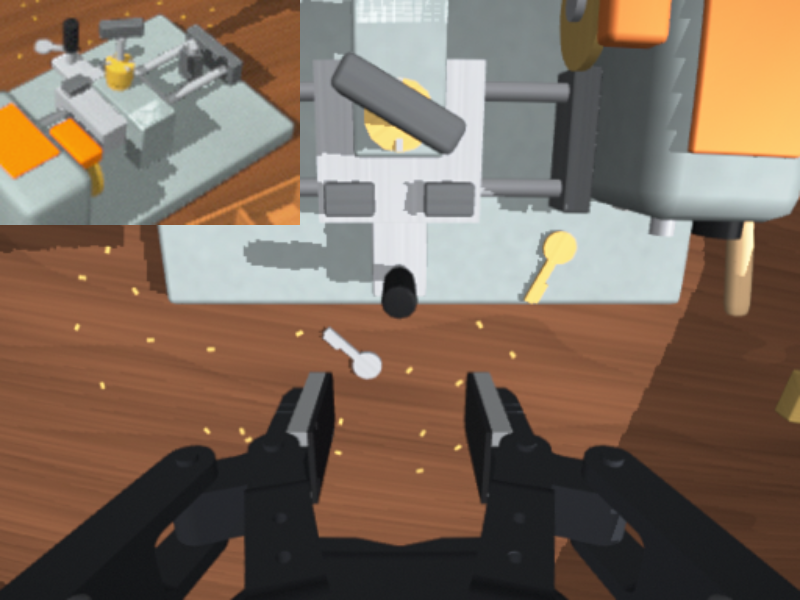

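The T-bar stays up, turned by about 60 degrees, and the grip top is at (399,298), as predicted. Descending to the grip.

Request:
servo_tool(
  delta_pos=[
    [0,0,25],
    [0,0,50],
    [0,0,75],
    [0,0,95],
    [0,0,110],
    [0,0,122],
    [0,0,134],
    [0,0,134],
  ],
  twist=[0,0,0,0,0,0,0,0],
)

```text
t: 17.35
eef_pos: [0.5128, -0.0349, 0.1007]
tcp_rot: [-3.141, 0.001, 0.17]
ft_force: [-0.7, 0.1, -0.1]
grip_width: 0.5
finger_force: 0.0
```

Request:
servo_tool(
  delta_pos=[
    [0,0,0],
    [0,0,0],
    [0,0,0],
    [0,0,0],
    [0,0,0],
    [0,0,0],
  ],
  twist=[0,0,0,0,0,0],
  fingers=1,
)

```text
t: 18.1
eef_pos: [0.5134, -0.0349, 0.102]
tcp_rot: [3.142, -0.001, 0.17]
ft_force: [-1.9, 3.0, 6.5]
grip_width: 0.215
finger_force: 58.5
```

Request:
servo_tool(
  delta_pos=[
    [0,-2,0],
    [0,-6,0],
    [0,-12,0],
    [0,-19,0],
    [0,-26,0],
    [0,-33,0],
    [0,-38,0],
    [0,-40,0],
  ],
  twist=[0,0,0,0,0,0,0,0],
)

```text
t: 19.1
eef_pos: [0.5067, 0.0043, 0.1021]
tcp_rot: [3.141, -0.001, 0.17]
ft_force: [-1.4, -3.8, 5.3]
grip_width: 0.212
finger_force: 58.7
```

Run:
```python
from workcell import observe, vision
from h import *
np.set_printoptions(precision=4,suppress=True)
o=observe();im=vision.snapshot("wrist")
cv2.imwrite("pics/w4.png",cv2.resize(im[:240,:300,::-1],(750,600)))
print(o["eef_pos"],o["ft_force"],vision.calibration("wrist"))
```

```text
[0.5067 0.0043 0.1021] [-1.3963 -3.8246  5.3206] {'fovy': 63.352681694942525, 'cx': 255.25479432126193, 'cy': 192.29986026238763, 'k1': -0.08666856415742133, 'rvec': array([-2.2108,  1.8645,  0.2881]), 'tvec': array([-0.0818,  0.4761,  0.4084])}
```

View pics/w4.png

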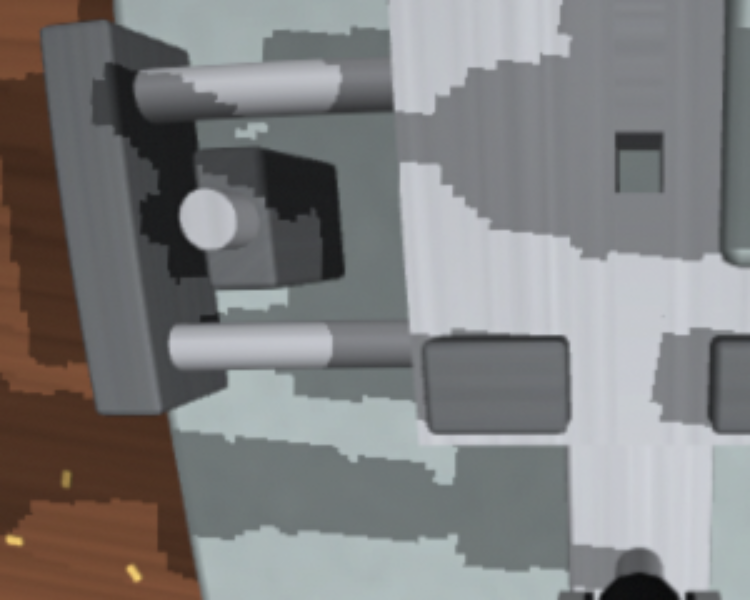

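The stop's near top edge is at column 270 and the carriage's end at 403 of the crop, a gap of roughly 29 mm. I'll slide 22 mm, then inch.

Request:
servo_tool(
  delta_pos=[
    [0,-3,0],
    [0,-6,0],
    [0,-10,0],
    [0,-14,0],
    [0,-17,0],
    [0,-19,0],
    [0,-21,0],
    [0,-22,0],
  ],
  twist=[0,0,0,0,0,0,0,0],
)

```text
t: 20.15
eef_pos: [0.503, 0.0258, 0.102]
tcp_rot: [3.141, -0.001, 0.17]
ft_force: [-1.9, -2.6, 5.8]
grip_width: 0.212
finger_force: 58.7
```

Request:
servo_tool(
  delta_pos=[
    [0,-0.5,0],
    [0,-1,0],
    [0,-1.2,0],
    [0,-1.2,0],
  ],
  twist=[0,0,0,0],
)

```text
t: 20.65
eef_pos: [0.5028, 0.0269, 0.102]
tcp_rot: [3.141, -0.001, 0.17]
ft_force: [-2.3, -2.9, 5.1]
grip_width: 0.218
finger_force: 58.7
```

Request:
servo_tool(
  delta_pos=[
    [0,-0.4,0],
    [0,-0.8,0],
    [0,-1.2,0],
    [0,-1.2,0],
  ],
  twist=[0,0,0,0],
)

```text
t: 21.15
eef_pos: [0.5026, 0.0281, 0.102]
tcp_rot: [3.141, -0.001, 0.17]
ft_force: [-2.0, -1.2, 6.3]
grip_width: 0.215
finger_force: 58.7
```

Request:
servo_tool(
  delta_pos=[
    [0,-0.4,0],
    [0,-0.8,0],
    [0,-1.2,0],
    [0,-1.2,0],
  ],
  twist=[0,0,0,0],
)

```text
t: 21.65
eef_pos: [0.5024, 0.0293, 0.102]
tcp_rot: [3.141, -0.001, 0.17]
ft_force: [-0.3, -2.0, 6.1]
grip_width: 0.21
finger_force: 58.7
```

Request:
servo_tool(
  delta_pos=[
    [0,-0.4,0],
    [0,-0.8,0],
    [0,-1.2,0],
    [0,-1.2,0],
  ],
  twist=[0,0,0,0],
)

```text
t: 22.15
eef_pos: [0.5022, 0.0305, 0.102]
tcp_rot: [3.141, -0.001, 0.17]
ft_force: [-1.1, -2.6, 6.2]
grip_width: 0.214
finger_force: 58.7
```

Request:
servo_tool(
  delta_pos=[
    [0,-0.4,0],
    [0,-0.8,0],
    [0,-1.2,0],
    [0,-1.2,0],
  ],
  twist=[0,0,0,0],
)

```text
t: 22.65
eef_pos: [0.502, 0.0317, 0.102]
tcp_rot: [3.141, -0.001, 0.17]
ft_force: [-2.0, -1.8, 5.5]
grip_width: 0.218
finger_force: 58.7
```

Request:
servo_tool(
  delta_pos=[
    [0,-0.4,0],
    [0,-0.8,0],
    [0,-1.2,0],
    [0,-1.2,0],
  ],
  twist=[0,0,0,0],
)

```text
t: 23.15
eef_pos: [0.5018, 0.0329, 0.102]
tcp_rot: [3.141, -0.001, 0.17]
ft_force: [-1.7, -3.0, 6.5]
grip_width: 0.212
finger_force: 58.7
```

Request:
servo_tool(
  delta_pos=[
    [0,-0.4,0],
    [0,-0.8,0],
    [0,-1.2,0],
    [0,-1.2,0],
  ],
  twist=[0,0,0,0],
)

```text
t: 23.65
eef_pos: [0.5018, 0.033, 0.1021]
tcp_rot: [3.139, -0.001, 0.17]
ft_force: [-0.1, -13.0, 4.5]
grip_width: 0.218
finger_force: 58.9
```

The stop is touched (travel 69 mm, 13 N). I'll ease most of the load off and let go.

Request:
servo_tool(
  delta_pos=[
    [0,0.4,0],
    [0,0.7,0],
    [0,0.7,0],
  ],
  twist=[0,0,0],
)

```text
t: 24.02
eef_pos: [0.5018, 0.0329, 0.102]
tcp_rot: [3.14, -0.001, 0.17]
ft_force: [-0.3, -6.1, 5.9]
grip_width: 0.213
finger_force: 58.9
```

Request:
servo_tool(
  delta_pos=[
    [0,0,0],
    [0,0,0],
    [0,0,0],
    [0,0,0],
    [0,0,0],
  ],
  twist=[0,0,0,0,0],
  fingers=0,
)

```text
t: 24.65
eef_pos: [0.5013, 0.0338, 0.1014]
tcp_rot: [-3.142, 0.0, 0.17]
ft_force: [0.1, -0.1, 0.9]
grip_width: 0.497
finger_force: 0.0
```

Request:
servo_tool(
  delta_pos=[
    [0,0,-10],
    [0,0,-25],
    [0,0,-45],
    [0,0,-70],
    [0,0,-100],
    [0,0,-120],
    [0,0,-130],
    [0,0,-130],
  ],
  twist=[0,0,0,0,0,0,0,0],
)

```text
t: 25.65
eef_pos: [0.5015, 0.0337, 0.232]
tcp_rot: [3.141, -0.001, 0.17]
ft_force: [-0.1, 0.1, 0.0]
grip_width: 0.498
finger_force: 0.0
```

Run:
```python
from workcell import observe, vision
from h import *
o=observe();im=vision.snapshot("wrist")
b=cv2.resize(im[:,:,::-1],(800,600))
sc=vision.snapshot("scene")[:,:,::-1][180:280,222:355]; b[375:,:300]=cv2.resize(sc,(300,225),interpolation=cv2.INTER_CUBIC)
cv2.imwrite("pics/w5.png",b); print(o["eef_pos"],o["ft_force"])
```

```text
[0.50145169 0.03370971 0.23204764] [-0.10908639  0.13509929  0.03274809]
```

View pics/w5.png

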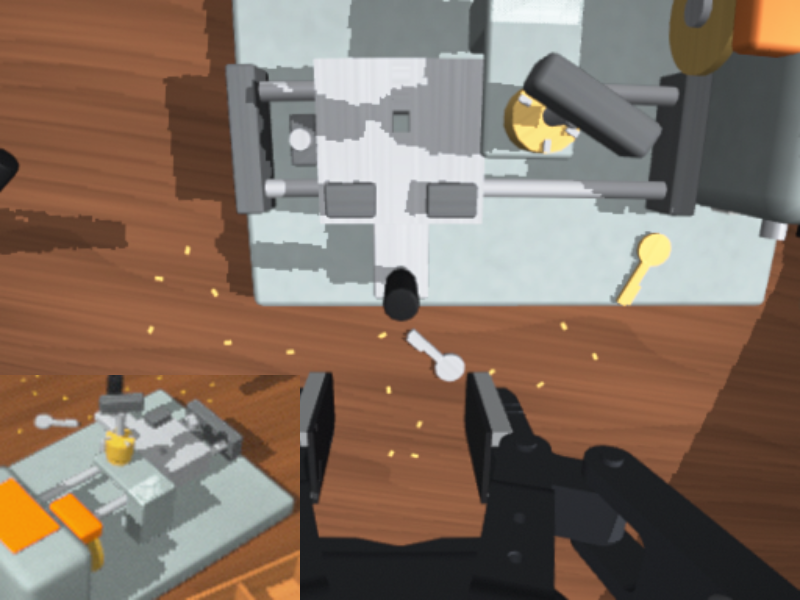

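The carriage's end (column 317) is up against the stop (column 315), the T-bar at (590,105) is still up and turned, and the keys in view lie where they were. Handing in.

```bash
python3 -c "
from workcell import r
print(r.job_done())"
```

```text
the job is handed in; nothing more can be done
None
```

The job is handed in at about 26 s: the plunger is parked in its rest notch, the carriage is against the stop after about 69 mm of travel (13 N peak at contact), and the gripper is clear of everything.

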